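# Lock the sample case and hold the code scanner on its label

### The job

Lock the blue-lidded sample case by swinging its hasp down over the staple until it lies flat against the front. Then log the case out: draw the code scanner up out of its charging cradle, turn it so that it looks steeply down (about 45 degrees) and aim it at the middle of the label on the lid from some 10 to 15 cm away. Finish while still holding it there, steady and clear of everything, with the rest of the bench left as it is.

Things in the scene. Friction and masses are not known exactly. Their poses are not given: they have to be found in the camera images.
- case: Sample transport case, fixed, lid shut: ribbed grey tub, blue lid, 184 mm (x) by 244 mm (y), lid top 115 mm above the bench; a black carrying handle lies folded on the rear half of the lid (up to 125 mm high). Origin: centre of its underside, on the bench. x points to its back; the front with the hasp faces -x, roughly to the robot; z up.
- label (a point): Middle of the white label (50 mm along case x by 60 mm along case y, with a black square code) on the front half of the lid: in case axes (-38, 0, 116) mm.
- hasp (a joint): Hasp angle, rad: bright metal strap 36 mm wide, 67 mm from hinge axis to end, hinged along case y on the lid's front. 0 = hanging flat against the front, slot over the staple (locked; stop); 1.57 = sticking straight out to the front; larger = leaning up, stop at 3.0. Starts 1.3 to 2.2. Stiff hinge (0.045 N m): it stays where left. When down, its outer face is 4 mm in front of the axis.
- hasp_hinge (a point): Middle of the hasp's hinge axis, case axes (-96, 0, 100) mm. The axis runs along case y.
- hasp_tip (a point): Middle of the hasp's free end, 67 mm from the hinge axis; moves with the hasp.
- staple (a point): Outer end of the fixed steel staple (vertical U of 6 mm bar, 16 mm high) that the hasp's slot (14 mm wide, 37 to 59 mm from the hinge axis) goes over: case axes (-112, 0, 52) mm; it stands 12 mm out of the closed hasp, its top 40 mm below the hinge axis. The strap above the staple is free to be pressed.
- scanner: Cordless pistol-type code scanner, loose, 0.2 kg. Origin: underside of the handle foot. z runs up the handle; it looks along its own -x. Black handle 40 (x) by 34 mm (y), z 0 to 116; grey head x -54 to 34, 56 mm wide, flat parallel sides, z 116 to 162; rubber bumper in front, x -63 to -49, 60 mm wide. Yellow trigger. Starts upright in the cradle, looking level along the cradle's -x.
- window (a point): Middle of the scanner's red window, in scanner axes (-63, 0, 139) mm. The line of sight starts here and runs along the scanner's -x.
- cradle: Charging cradle, fixed: black base 115 by 94 mm, 16 mm high, with a grey square cup round the foot of the scanner's handle: inside 45 (x) by 40 mm (y), floor 20 mm and rim 66 mm above the bench. Origin: on the bench under the cup's middle. The scanner stands on the cup floor, axes along the cradle's, and must rise 46 mm to come free. -x faces roughly to the robot.
- jar: Bystander: jar with white lid, diameter 54, height 80 mm; origin centre of underside.
- fitting: Bystander: turned steel flange fitting, diameter 60, height 42 mm; origin centre of underside.
- flask: Bystander: conical glass flask, diameter 82, height 125 mm; origin centre of underside.
- mouse: Bystander: white computer mouse 100 by 58 mm, 32 mm high; origin centre of underside.
- rack: White tube rack, fixed, 50 by 150 mm, 63 mm high, holding three capped tubes; origin centre of underside.
- tube0: Bystander: capped tube, diameter 16 (cap 19), 101 mm long, standing in the rack; origin centre of underside.
- tube1: Bystander: capped tube like tube0, in the middle of the rack.
- tube2: Bystander: capped tube like tube0.
- marker: Bystander: marker pen 138 mm long, 13 mm thick, lying on the clipboard; origin centre of underside.
- clipboard: Clipboard with paper, fixed flat on the bench, 315 by 230 mm, paper clip up to 14 mm high; origin centre of underside.

How it is judged:
On the way, in this order (a step that is already met when the one before it is completed fails the run):
1. the hasp is swung down over the staple, flat against the front (value of joint hasp below 0.15 rad), for 0.2 s.
2. the scanner is drawn up out of the cradle in the gripper, its foot above the cup's rim, the hasp still locked (z of scanner in the frame of cradle above 0.068 m and value of joint hasp below 0.15 rad and contact force between the fingers and scanner above 1 N and contact force between scanner and cradle below 0.05 N and contact force between scanner and case below 0.05 N), for 0.2 s.
At the end, for the whole second after the job is handed in: Hasp within 0.15 rad of flat. Scanner gripped, at rest, touching neither cradle nor case, foot 50 mm or more above the bench; line of sight at least 35 degrees below level, passing within 25 mm (sideways and up-down) of the label's middle, which is 60 to 220 mm from the window (value of joint hasp below 0.15 rad and contact force between the fingers and scanner above 1 N and contact force between scanner and cradle below 0.05 N and contact force between scanner and case below 0.05 N and height (world z) of scanner above 0.05 m and angle between scanner's own x axis and vertical below 0.96 rad and y of label in the frame of window between -0.025 and 0.025 m and z of label in the frame of window between -0.025 and 0.025 m and x of label in the frame of window between -0.22 and -0.06 m and linear speed of scanner below 0.03 m/s and angular speed of scanner below 0.2 rad/s); the arm keeps its last pose, push and grip.
It fails at once if a bystander is shifted by more than 30 mm (distance of any of jar, fitting, flask, mouse, tube0, tube1, tube2, marker from where it was at the start of the episode above 0.03 m).
It fails at once if the scanner is knocked against the case with more than 10 N (contact force between scanner and case above 10 N).
It also fails if it takes over 51 s, if anything falls off the work surface, if the arm or the gripper's body presses on something with over 40 N, if the wrist force passes 120 N, or if a joint passes its speed limit or range.

### The arm

A 6-joint arm with a two-finger parallel gripper is mounted at the origin on the work surface. World frame = base frame: x ahead of the robot, y to its left, z up, the work surface at z = 0. Lengths are in m, angles in rad, forces in N, time in s.
With the tool pointing down it reaches from about 0.225 to 0.875 m from the base axis. Payload 3.4 kg.
Tool frame: the origin (TCP) lies midway between the tips of the shut fingers; the grasp point (between the pads) lies 19 mm behind it (env.pinch_z is the distance from the TCP to the grasp point, in m); z points along the fingers, y is the direction in which the jaws open and shut (so a half turn about z gives the same grasp; the last joint's range is limited). The gripper opens to 85 mm and grips with 20 to 120 N. Pads are 22 mm wide; open, the fingers measure 114 mm over their backs; the gripper's body (76 mm by 85 mm) begins 54 mm behind the grasp point. The pads swing forward as they close: fully open they stand 13 mm farther back than shut.
Start: joints at [1.091, 0.276, 1.505, -0, 1.361, -0.121], TCP at [0.202, 0.538, 0.231] pointing down, gripper open.
Joint ranges: [-2.89, 2.89], [-0.75, 2.08], [0.22, 2.7], [-1.18, 4.32], [0.11, 2.71], [-2.7, 2.7]. Speed limits (rad/s): [2.57, 2.57, 3.14, 3.14, 3.14, 3.14].

### API

Orientations are given as a unit quaternion [w, x, y, z].
In Python, from workcell import readout, optics, ticket, env gives the robot as it stands. The module is installed in compiled form; this text tells all that it offers.
- The arm moves only by the shell command python3 -m creep 'ROWS'. ROWS is JSON, a list of rows, each an object of numbers: "gripper": the opening in per cent of the stroke, from 0 (shut) to 100 (fully open); "tx", "ty", "tz": the shift along the tool's x, y, z in cm; "roll": the turn about the tool's z in rad. In form: [{"gripper": .., "tx": .., "ty": .., "tz": .., "roll": ..}, ...]. A call has exactly 8 rows; each row shifts and turns the commanded pose from where the row before left it, along the tool's axes as they then stand; what a row does not reach is not made up. A row lasts 1/12 s, in which the tool goes at most 41.7 mm and 7.16 degrees, less where a joint would pass 70% of its speed; a pose out of reach is approached as far as the arm can. A call with a gripper value outside its range is refused whole. The fingers move at their own pace and stop on an object; the grip force is fixed at half the most. Time passes only in rows, so rows that do not move let the fingers close, or fill a call up. It gives the time, the measured TCP pose, the force and the opening at its end, in the units of the state.
- readout.sense(): the state, without advancing time (a new reading comes with each control period).
- optics.snapshot(name): name is "scene" or "top" or "wrist"; returns a dict with "pixels" (420x560x3 uint8, red, green, blue), "fov_y" (degrees; the focal length in pixels is half the picture's height over the tangent of half this angle, whatever the lens; pixels are square), "cx", "cy" (the principal point, pixels), "view" (4x4, takes a point from world to camera coordinates). Camera axes: x right, y up, looking along -z (the intrinsics and any distortion apply to the point x, -y, -z); pixel columns grow to the right and rows downward; lengths in m; the calibration is good to about 2 mm. The wrist camera is an equidistant fisheye: a pixel r from the principal point sees the ray r / f radians off the axis. A picture is of the moment at which its call begins. There is no depth.
- ticket.hand_in(): hands the job in, once; it reports no verdict.
Trained networks look in a picture, given as the dict that the camera call returned (one of the last four; its "shot" number tells which), for a name from the list of things; names that differ only in an ending like _2 or _b are one class to them, and where a whole thing is asked for, a point or a joint stands for the part that bears it (a point fixed in the world has none). Each returns a list of dicts, best first, with "confidence" (0 to 1); they miss things now and then, are a little off and sometimes report something else, mostly with a low value. They report only what shows in the picture. A call takes as long as a camera call.
- optics.recognise(picture, query): "position" ([x, y, z] in m, in world coordinates, good to about 4 mm: the middle of the surface that is visible of it).
- optics.trace(picture, query): "pixels" (420x560 bool, what is visible of it).
The state is a dict: "clock": time; "q": joint angles; "joint_vel": joint speeds; "tau": joint torques, N m; "eef_pos": TCP position; "tool_rot": TCP orientation; "contact_force": force on the tool from outside, world axes, zero at the start; "torque": the same for the moment, N m; "opening": finger opening in m.
Only numpy, scipy, OpenCV 4.12 (cv2) and the standard library are available. Lean on these libraries where they do the work, as an engineer would, in place of code of your own. Each camera call takes 0.05 s, during which the arm holds its last target. There are 200 camera calls.

## Working session

There is one attempt and no reset: what is moved stays moved. The work goes in short steps, Python scripts to look and compute and a shell command to move; the robot and the scene stay as the last step left them, time stands still between calls to the robot, and variables do not carry over. Pictures are saved under pics/ and viewed, on a budget of 10 in all, crops included, one or two more only if the job needs it, and the job is handed in when it is done.

```bash
mkdir -p pics
cat > h.py <<'E'
import numpy as np, cv2
from scipy.spatial.transform import Rotation as R
from workcell import readout, optics, ticket, env
def save(p,n): cv2.imwrite(f'pics/{n}.png',p['pixels'][:,:,::-1])
def f(p): return 210/np.tan(np.radians(p['fov_y'])/2)
def ray(p,u,v):
    "origin, direction (world) of a pixel; pinhole cameras"
    V=np.array(p['view']); d=np.array([(u-p['cx'])/f(p),-(v-p['cy'])/f(p),-1.]); d=V[:3,:3].T@d
    return -V[:3,:3].T@V[:3,3], d/np.linalg.norm(d)
def rayw(p,u,v):
    V=np.array(p['view']); a=np.array([u-p['cx'],-(v-p['cy'])]); r=np.hypot(*a); t=r/f(p)
    d=V[:3,:3].T@np.r_[a/max(r,1e-9)*np.sin(t),-np.cos(t)]
    return -V[:3,:3].T@V[:3,3], d
def atz(o,d,z): return o+d*(z-o[2])/d[2]
def proj(p,X):
    V=np.array(p['view']); c=V[:3,:3]@np.asarray(X)+V[:3,3]
    return np.array([p['cx']+f(p)*c[0]/-c[2], p['cy']-f(p)*c[1]/-c[2]])
def tri(*rays):
    A=np.zeros((3,3));b=np.zeros(3)
    for o,d in rays: M=np.eye(3)-np.outer(d,d);A+=M;b+=M@o
    return np.linalg.solve(A,b)
def Rt(s=None):
    q=(s or readout.sense())['tool_rot']; return R.from_quat(np.r_[q[1:],q[0]]).as_matrix()
E
python3 - <<'E'
from h import *
np.set_printoptions(precision=3,suppress=True)
s=readout.sense(); print(s['eef_pos'],Rt(s).round(3).tolist(),s['opening'],env.pinch_z)
P={n:optics.snapshot(n) for n in('scene','top','wrist')}
for n in P: save(P[n],n+'0'); V=np.array(P[n]['view']); print(n,P[n]['fov_y'],P[n]['cx'],P[n]['cy'],P[n].keys(),-V[:3,:3].T@V[:3,3])
for q in['case','label','hasp','hasp_tip','hasp_hinge','staple','scanner','window','cradle','jar','fitting','flask','mouse','rack','marker','clipboard']:
  for n in('scene','top'):
    r=optics.recognise(P[n],q); print(q,n,[(np.array(x['position']).round(3).tolist(),round(x['confidence'],2)) for x in r[:2]])
cv2.imwrite('pics/st0.png',np.vstack([P['scene']['pixels'],P['top']['pixels']])[:,:,::-1])
E
```

```text
[0.202 0.538 0.23 ] [[-0.936, 0.351, -0.001], [0.351, 0.936, -0.002], [0.0, -0.002, -1.0]] 0.08556255788768719 0.0187
scene 52.06191279876249 284.65016650508943 218.56730504512433 dict_keys(['pixels', 'fov_y', 'cx', 'cy', 'view', 'shot']) [1.094 0.574 1.306]
top 52.77148184556235 283.309151577423 212.54764128908184 dict_keys(['pixels', 'fov_y', 'cx', 'cy', 'view', 'shot']) [0.499 0.002 1.722]
wrist 65.70646984690485 274.45080042528167 212.88361819929503 dict_keys(['pixels', 'fov_y', 'cx', 'cy', 'view', 'shot']) [0.135 0.564 0.374]
case scene [([0.592, -0.175, 0.114], 0.71), ([0.558, 0.218, 0.18], 0.34)]
case top [([0.568, -0.2, 0.114], 0.63)]
label scene [([0.6, -0.177, 0.118], 0.88)]
label top [([0.573, -0.195, 0.113], 0.7)]
hasp scene [([0.631, 0.01, 0.072], 0.73), ([0.458, -0.22, 0.128], 0.68)]
hasp top []
hasp_tip scene [([0.456, -0.22, 0.122], 0.53)]
hasp_tip top [([0.456, -0.218, 0.122], 0.44), ([0.571, -0.2, 0.113], 0.33)]
hasp_hinge scene [([0.593, -0.171, 0.115], 0.65)]
hasp_hinge top [([0.574, -0.2, 0.114], 0.73)]
staple scene [([0.596, -0.175, 0.116], 0.61), ([0.492, -0.53
[... 488 characters left out ...]
7)]
jar top [([0.407, -0.032, 0.03], 0.53)]
fitting scene [([0.71, -0.011, 0.012], 0.68)]
fitting top [([0.696, -0.021, 0.007], 0.54)]
flask scene [([0.804, -0.004, 0.052], 0.84)]
flask top [([0.784, -0.023, 0.05], 0.73)]
mouse scene [([0.419, -0.026, 0.03], 0.65), ([0.449, 0.507, 0.062], 0.4)]
mouse top [([0.407, -0.032, 0.031], 0.63), ([0.46, -0.216, 0.122], 0.44)]
rack scene [([0.453, 0.505, 0.062], 0.57), ([0.446, 0.547, 0.095], 0.44)]
rack top [([0.446, 0.49, 0.064], 0.68)]
marker scene [([0.497, -0.538, 0.014], 0.51)]
marker top [([0.487, -0.546, 0.014], 0.51)]
clipboard scene [([0.452, -0.533, 0.003], 0.87), ([0.455, -0.221, 0.124], 0.69)]
clipboard top [([0.447, -0.551, 0.007], 0.9)]
```

View pics/scene0.png

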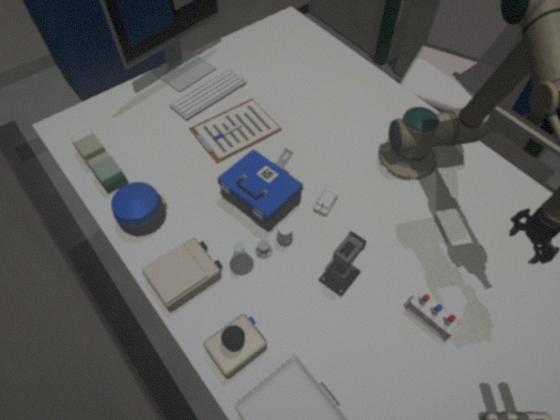

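View pics/top0.png

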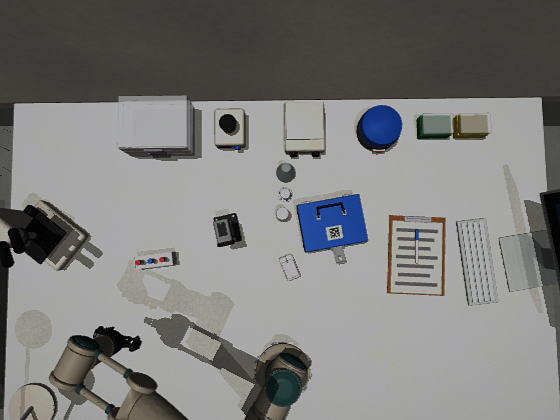

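Run:
```python
from h import *
np.set_printoptions(precision=4,suppress=True)
P={n:optics.snapshot(n) for n in('scene','top')}
m={}
for n in P:
  for q in('case','label','scanner','hasp','cradle'):
    r=optics.trace(P[n],q)
    if r:
      k=r[0]['pixels'].astype(np.uint8); m[n,q]=k; v,u=np.nonzero(k)
      print(n,q,round(r[0]['confidence'],2),k.sum(),u.mean().round(1),v.mean().round(1),u.min(),u.max(),v.min(),v.max())
# blue lid outline on plane z=.115
for n in P:
  hsv=cv2.cvtColor(P[n]['pixels'],cv2.COLOR_RGB2HSV)
  b=((hsv[...,0]>105)&(hsv[...,0]<130)&(hsv[...,1]>150)&(hsv[...,2]>60)).astype(np.uint8)
  r=optics.recognise(P[n],'label')[0]['position']; c=proj(P[n],r); print(n,'label px',c)
  w=np.zeros_like(b); w[max(0,int(c[1])-60):int(c[1])+60,int(c[0])-70:int(c[0])+70]=1
  b=cv2.morphologyEx(b*w,cv2.MORPH_CLOSE,np.ones((9,9)))
  v,u=np.nonzero(b); X=np.array([atz(*ray(P[n],a,d),.115)[:2] for a,d in zip(u,v)])
  print(n,cv2.minAreaRect(X.astype(np.float32)*1000))
# label: white pixels near
for n in P:
  k=m.get((n,'label'))
  if k is not None:
    v,u=np.nonzero(k); X=np.array([atz(*ray(P[n],a,d),.116)[:2] for a,d in zip(u,v)]); print('lab',n,X.mean(0),cv2.minAreaRect(X.astype(np.float32)*1000))
  k=m.get((n,'scanner'))
  if k is not None:
    v,u=np.nonzero(k); X=np.array([atz(*ray(P[n],a,d),.182)[:2] for a,d in zip(u,v)]); print('scn',n,X.mean(0),cv2.minAreaRect(X.astype(np.float32)*1000))
a=P['top']['pixels'][195:265,195:385]
b=P['scene']['pixels'][130:300,210:380]
cv2.imwrite('pics/c1.png',np.hstack([cv2.resize(P['top']['pixels'][200:260,200:260],(400,400),interpolation=2),cv2.resize(b,(400,400),interpolation=2)])[:,:,::-1])
```

```text
scene case 0.7 4372 261.4 188.0 218 302 147 231
scene label 0.79 4351 261.5 187.6 218 303 147 230
scene scanner 0.2 144 284.0 157.2 277 291 148 166
scene hasp 0.59 162 283.7 158.0 276 291 149 167
scene cradle 0.95 778 338.7 278.0 319 359 261 296
top case 0.76 3254 331.8 223.8 297 366 194 262
top label 0.73 343 289.4 266.9 279 299 254 280
top scanner 0.68 472 223.3 232.5 213 234 218 247
top hasp 0.65 153 338.7 254.8 333 345 247 263
top cradle 0.72 282 232.7 225.3 215 241 213 241
scene label px [258.7018 186.1229]
scene ((582.9727783203125, -189.692138671875), (173.4973907470703, 232.8555908203125), 9.63365364074707)
top label px [331.0466 223.4885]
top ((576.6801147460938, -196.68408203125), (181.71925354003906, 240.53158569335938), 9.319404602050781)
lab scene [ 0.5925 -0.1662] ((555.06787109375, -176.9878387451172), (314.5620422363281, 286.2481994628906), 10.396463394165039)
scn scene [ 0.4832 -0.1788] ((482.6372985839844, -179.03341674804688), (79.65287780761719, 33.63352966308594), 24.687286376953125)
lab top [ 0.4117 -0.0323] ((412.0115966796875, -32.71551513671875), (93.49057006835938, 53.058815002441406), 22.05556869506836)
scn top [0.5431 0.207 ] ((543.4297485351562, 207.556396484375), (102.50719451904297, 63.92815399169922), 12.796269416809082)
```

View pics/c1.png

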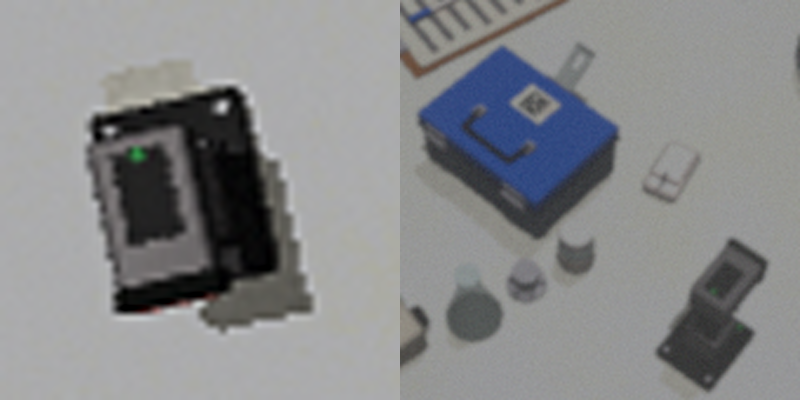

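```bash
python3 -m creep '[{"gripper":100,"tx":0,"ty":0,"tz":-2,"roll":-0.106},{"gripper":100,"tx":0,"ty":0,"tz":-2,"roll":-0.106},{"gripper":100,"tx":0,"ty":0,"tz":-2,"roll":-0.106},{"gripper":100,"tx":0,"ty":0,"tz":-2,"roll":-0.106},{"gripper":100,"tx":0,"ty":0,"tz":-2,"roll":-0.106},{"gripper":100,"tx":-2,"ty":-3,"tz":0,"roll":0},{"gripper":100,"tx":-2,"ty":-3,"tz":0,"roll":0},{"gripper":100,"tx":-2,"ty":-3,"tz":0,"roll":0}]'; python3 -c "
from h import *
p=optics.snapshot('wrist');V=np.array(p['view']);T=Rt();print(T.round(3),readout.sense()['q'])
print('cam in tool',T.T@(-V[:3,:3].T@V[:3,3]-readout.sense()['eef_pos']),'axis in tool',T.T@(-V[2,:3]))"
```

```text
clock: 3.12
eef_pos: [0.2768, 0.4594, 0.3318]
tool_rot: [0.001, -0.087, 0.996, 0.0]
contact_force: [0.6, 0.3, 0.5]
opening: 0.0857
[[-0.986 -0.167  0.006]
 [-0.167  0.986 -0.006]
 [-0.005 -0.007 -1.   ]] [ 0.89081345  0.17455992  1.39700303 -0.0081957   1.57061198 -0.84743825]
cam in tool [ 0.07509662  0.00541933 -0.14360847] axis in tool [-0.27581346  0.00841916  0.96117431]
```

```bash
python3 -m creep '[{"gripper":100,"tx":-1.8,"ty":-3.5,"tz":0,"roll":0},{"gripper":100,"tx":-1.8,"ty":-3.5,"tz":0,"roll":0},{"gripper":100,"tx":-1.8,"ty":-3.5,"tz":0,"roll":0},{"gripper":100,"tx":-1.8,"ty":-3.5,"tz":0,"roll":0},{"gripper":100,"tx":-1.8,"ty":-3.5,"tz":0,"roll":0},{"gripper":100,"tx":-1.8,"ty":-3.5,"tz":0,"roll":0},{"gripper":100,"tx":-1.8,"ty":-3.5,"tz":0,"roll":0},{"gripper":100,"tx":0,"ty":0,"tz":0,"roll":0}]'; python3 -c "
from h import *
p=optics.snapshot('wrist');save(p,'w1');np.savez('w1.npz',**p)
for q in('scanner','cradle','window'): print(q,[(np.round(r['position'],3),r['confidence']) for r in optics.recognise(p,q)[:2]])
T=Rt();s=readout.sense();print(s['eef_pos'],s['clock'])"
```

```text
clock: 3.83
eef_pos: [0.4465, 0.2345, 0.3311]
tool_rot: [0.001, -0.082, 0.997, -0.002]
contact_force: [0.3, 0.0, 0.2]
opening: 0.0856
scanner [(array([0.53 , 0.214, 0.182]), 0.84), (array([ 0.407, -0.022,  0.032]), 0.73)]
cradle [(array([0.529, 0.233, 0.016]), 0.61)]
window [(array([0.533, 0.215, 0.182]), 0.63)]
[0.44174283 0.24062733 0.33126849] 4.0333
```

View pics/w1.png

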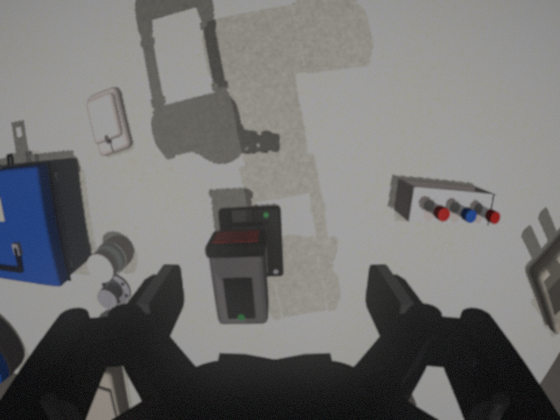

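Run:
```python
from h import *
np.set_printoptions(precision=4,suppress=True)
p=dict(np.load('w1.npz'))
pts={'rearR':(221,324),'rearL':(270,321),'frR':(215,254),'frL':(267,254),'bumpR':(207,250),'bumpL':(269,248)}
for k,(u,v) in pts.items(): print(k,atz(*rayw(p,u,v),.182))
for k,(u,v) in {'b1':(220,206),'b2':(281,206),'b3':(284,275)}.items(): print('base',k,atz(*rayw(p,u,v),.016))
a=p['pixels'][190:340,185:305]; cv2.imwrite('pics/c2.png',cv2.resize(a,None,fx=5,fy=4,interpolation=2)[:,:,::-1])
```

```text
rearR [0.5956 0.1997 0.182 ]
rearL [0.5811 0.2521 0.182 ]
frR [0.5117 0.1857 0.182 ]
frL [0.5026 0.2365 0.182 ]
bumpR [0.5088 0.1773 0.182 ]
bumpL [0.496  0.2374 0.182 ]
base b1 [0.5112 0.163  0.016 ]
base b2 [0.4964 0.2516 0.016 ]
base b3 [0.6064 0.2755 0.016 ]
```

View pics/c2.png

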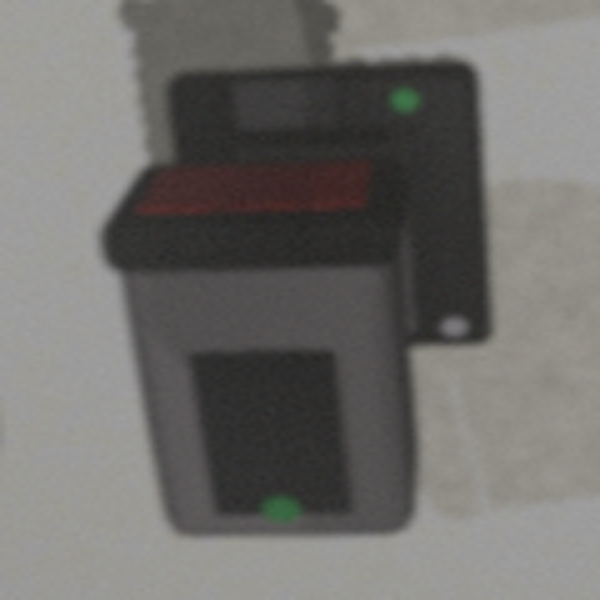

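```bash
python3 -m creep '[{"gripper":0,"tx":1,"ty":-3.9,"tz":0,"roll":0},{"gripper":0,"tx":1,"ty":-3.9,"tz":0,"roll":0},{"gripper":0,"tx":1,"ty":-3.9,"tz":0,"roll":0},{"gripper":0,"tx":1,"ty":-3.9,"tz":0,"roll":0},{"gripper":0,"tx":1,"ty":-3.9,"tz":0,"roll":0},{"gripper":0,"tx":1,"ty":-3.9,"tz":0,"roll":0},{"gripper":0,"tx":1,"ty":-3.9,"tz":0,"roll":0},{"gripper":0,"tx":1,"ty":-3.9,"tz":0,"roll":0}]' >/dev/null; python3 -m creep '[{"gripper":0,"tx":1,"ty":-3.9,"tz":0,"roll":0},{"gripper":0,"tx":1,"ty":-3.9,"tz":0,"roll":0},{"gripper":0,"tx":1,"ty":-3.9,"tz":0,"roll":0},{"gripper":0,"tx":0,"ty":0,"tz":1,"roll":0},{"gripper":0,"tx":0,"ty":0,"tz":1,"roll":0},{"gripper":0,"tx":0,"ty":0,"tz":0,"roll":0},{"gripper":0,"tx":0,"ty":0,"tz":0,"roll":0},{"gripper":0,"tx":0,"ty":0,"tz":0,"roll":0}]'; python3 -c "
from h import *
p=optics.snapshot('wrist');save(p,'w2');np.savez('w2.npz',**p)
for q in('label','hasp_tip','hasp','staple'): print(q,[(np.round(r['position'],3),r['confidence']) for r in optics.recognise(p,q)[:2]])
s=readout.sense();print(s['eef_pos'],Rt(s),s['clock'])"
```

```text
clock: 5.37
eef_pos: [0.4074, -0.1997, 0.3115]
tool_rot: [0.0, -0.087, 0.996, 0.0]
contact_force: [-0.5, 0.8, 1.1]
opening: 0.0
label [(array([ 0.501, -0.226,  0.11 ]), 0.86)]
hasp_tip [(array([ 0.457, -0.217,  0.123]), 0.79), (array([ 0.432, -0.524,  0.005]), 0.37)]
hasp [(array([ 0.454, -0.219,  0.124]), 0.63)]
staple [(array([ 0.501, -0.229,  0.116]), 0.72)]
[ 0.40732157 -0.20088356  0.31178038] [[-9.85147405e-01 -1.71708177e-01  9.44284222e-04]
 [-1.71708683e-01  9.85147651e-01 -4.83361251e-04]
 [-8.47262304e-04 -6.38323883e-04 -9.99999437e-01]] 5.6167
```

View pics/w2.png

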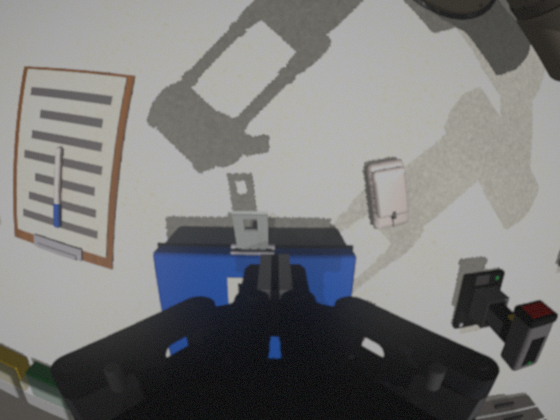

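Run:
```python
from h import *
np.set_printoptions(precision=4,suppress=True)
p=dict(np.load('w2.npz'))
A=atz(*rayw(p,156,251),.115);B=atz(*rayw(p,354.5,247.5),.115);d=B-A;print(A,B,np.linalg.norm(d),'yaw',np.degrees(np.arctan2(-d[0],d[1])))
y=np.radians(9.5);X=np.array([np.cos(y),np.sin(y),0]);Y=np.array([-np.sin(y),np.cos(y),0])
C=(A+B)/2+.092*X;C[2]=0;print('case',C)
H=C-.096*X+[0,0,.1];print('hinge',H,'label',C-.038*X)
for k in((232,253),(274,252)):print('knuckle px at z.105',atz(*rayw(p,*k),.105))
# tip: intersect ray with vertical plane through hinge perp to Y
for uv in((251,211),(250,212)):
  o,r=rayw(p,*uv); 
  f_=lambda a:H+.067*(-np.sin(a)*X-np.cos(a)*np.array([0,0,1]))
  best=min((np.linalg.norm(np.cross(f_(a)-o,r)),a) for a in np.linspace(.8,2.4,161));print('hasp ang',best,f_(best[1]))
for uv in((232,212),(268,211)):print('tip corner z.13',atz(*rayw(p,*uv),.13))
```

```text
[ 0.5052 -0.3244  0.115 ] [ 0.4589 -0.0961  0.115 ] 0.23291261340260383 yaw 11.448333720554576
case [ 0.5728 -0.1951  0.    ]
hinge [ 0.4781 -0.2109  0.1   ] label [ 0.5353 -0.2014  0.    ]
knuckle px at z.105 [ 0.4941 -0.2342  0.105 ]
knuckle px at z.105 [ 0.4839 -0.1859  0.105 ]
hasp ang (np.float64(0.0003822354401900111), np.float64(2.28)) [ 0.428  -0.2193  0.1436]
hasp ang (np.float64(0.0006045744209417117), np.float64(2.3)) [ 0.4288 -0.2192  0.1446]
tip corner z.13 [ 0.4367 -0.2388  0.13  ]
tip corner z.13 [ 0.429  -0.2019  0.13  ]
```

```bash
python3 -m creep '[{"gripper":0,"tx":-1.1,"ty":-0.8,"tz":3.5,"roll":0},{"gripper":0,"tx":-1.1,"ty":-0.8,"tz":3.5,"roll":0},{"gripper":0,"tx":-1.1,"ty":-0.8,"tz":3.5,"roll":0},{"gripper":0,"tx":0,"ty":0,"tz":2,"roll":0},{"gripper":0,"tx":0,"ty":0,"tz":2,"roll":0},{"gripper":0,"tx":0,"ty":0,"tz":0,"roll":0},{"gripper":0,"tx":0,"ty":0,"tz":0,"roll":0},{"gripper":0,"tx":0,"ty":0,"tz":0,"roll":0}]'; python3 -m creep '[{"gripper":0,"tx":0,"ty":0,"tz":1.2,"roll":0},{"gripper":0,"tx":0,"ty":0,"tz":1.2,"roll":0},{"gripper":0,"tx":0,"ty":0,"tz":1.2,"roll":0},{"gripper":0,"tx":0,"ty":0,"tz":1.2,"roll":0},{"gripper":0,"tx":0,"ty":0,"tz":1.2,"roll":0},{"gripper":0,"tx":0,"ty":0,"tz":0,"roll":0},{"gripper":0,"tx":0,"ty":0,"tz":0,"roll":0},{"gripper":0,"tx":0,"ty":0,"tz":0,"roll":0}]'; python3 -c "
from h import *
p=optics.snapshot('scene');save(p,'s2')
print([(np.round(r['position'],3),r['confidence']) for r in optics.recognise(p,'hasp')[:2]])
cv2.imwrite('pics/s2c.png',cv2.resize(p['pixels'][110:220,220:360],None,fx=5,fy=5,interpolation=2)[:,:,::-1])"
```

```text
clock: 6.28
eef_pos: [0.4444, -0.22, 0.1676]
tool_rot: [0.001, -0.086, 0.996, -0.001]
contact_force: [-0.1, -0.7, 0.2]
opening: 0.0004
clock: 6.95
eef_pos: [0.4446, -0.2202, 0.1079]
tool_rot: [0.001, -0.086, 0.996, -0.001]
contact_force: [0.3, -1.4, 0.5]
opening: 0.0001
[(array([ 0.459, -0.213,  0.105]), 0.62)]
```

View pics/s2c.png

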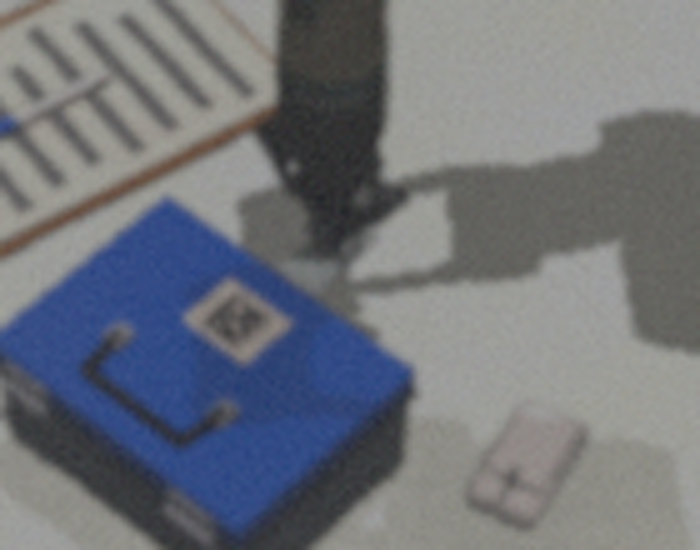

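The crop shows the fingers on the hasp, which now lies about level (near 315,270), and the case undisturbed. I'll go on down, then press inward.

```bash
python3 -m creep '[{"gripper":0,"tx":0,"ty":0,"tz":1,"roll":0},{"gripper":0,"tx":0,"ty":0,"tz":1,"roll":0},{"gripper":0,"tx":0,"ty":0,"tz":1,"roll":0},{"gripper":0,"tx":0,"ty":0,"tz":1,"roll":0},{"gripper":0,"tx":0,"ty":0,"tz":0,"roll":0},{"gripper":0,"tx":-0.7,"ty":0,"tz":0,"roll":0},{"gripper":0,"tx":-0.7,"ty":0,"tz":0,"roll":0},{"gripper":0,"tx":0,"ty":0,"tz":0,"roll":0}]'; python3 -m creep '[{"gripper":0,"tx":-0.4,"ty":0,"tz":0,"roll":0},{"gripper":0,"tx":-0.3,"ty":0,"tz":0,"roll":0},{"gripper":0,"tx":-0.3,"ty":0,"tz":0,"roll":0},{"gripper":0,"tx":-0.2,"ty":0,"tz":0,"roll":0},{"gripper":0,"tx":-0.2,"ty":0,"tz":0,"roll":0},{"gripper":0,"tx":0,"ty":0,"tz":0,"roll":0},{"gripper":0,"tx":0,"ty":0,"tz":0,"roll":0},{"gripper":0,"tx":0,"ty":0,"tz":0,"roll":0}]'
```

```text
clock: 7.72
eef_pos: [0.4594, -0.2174, 0.0671]
tool_rot: [0.001, -0.086, 0.996, -0.001]
contact_force: [0.0, 0.3, -0.6]
opening: -0.0
clock: 8.38
eef_pos: [0.4697, -0.2149, 0.0663]
tool_rot: [-0.002, -0.086, 0.996, -0.0]
contact_force: [-5.7, -1.9, 2.8]
opening: 0.0002
```

```bash
python3 -m creep '[{"gripper":0,"tx":-0.2,"ty":0,"tz":0,"roll":0},{"gripper":0,"tx":-0.2,"ty":0,"tz":0,"roll":0},{"gripper":0,"tx":0,"ty":0,"tz":0,"roll":0},{"gripper":0,"tx":0,"ty":0,"tz":0,"roll":0},{"gripper":0,"tx":0,"ty":0,"tz":0,"roll":0},{"gripper":0,"tx":0,"ty":0,"tz":0,"roll":0},{"gripper":0,"tx":0,"ty":0,"tz":0,"roll":0},{"gripper":0,"tx":0,"ty":0,"tz":0,"roll":0}]'; python3 -m creep '[{"gripper":0,"tx":-0.2,"ty":0,"tz":0,"roll":0},{"gripper":0,"tx":-0.2,"ty":0,"tz":0,"roll":0},{"gripper":0,"tx":-0.2,"ty":0,"tz":0,"roll":0},{"gripper":0,"tx":0,"ty":0,"tz":0,"roll":0},{"gripper":0,"tx":0,"ty":0,"tz":0,"roll":0},{"gripper":0,"tx":0,"ty":0,"tz":0,"roll":0},{"gripper":0,"tx":0,"ty":0,"tz":0,"roll":0},{"gripper":0,"tx":0,"ty":0,"tz":0,"roll":0}]'
```

```text
clock: 9.05
eef_pos: [0.4696, -0.2149, 0.0663]
tool_rot: [-0.005, -0.087, 0.996, -0.0]
contact_force: [-15.3, -6.0, 8.3]
opening: 0.0
clock: 9.72
eef_pos: [0.4694, -0.2148, 0.0663]
tool_rot: [-0.011, -0.088, 0.996, -0.0]
contact_force: [-28.6, -12.4, 17.2]
opening: -0.0003
```

```bash
python3 -m creep '[{"gripper":0,"tx":1.5,"ty":0,"tz":0,"roll":0},{"gripper":0,"tx":3,"ty":0,"tz":0,"roll":0},{"gripper":0,"tx":3,"ty":0,"tz":-2,"roll":0},{"gripper":0,"tx":3,"ty":0,"tz":-3,"roll":0},{"gripper":0,"tx":1,"ty":0,"tz":-3,"roll":0},{"gripper":0,"tx":0,"ty":0,"tz":-3,"roll":0},{"gripper":0,"tx":0,"ty":0,"tz":0,"roll":0},{"gripper":0,"tx":0,"ty":0,"tz":0,"roll":0}]'; python3 -c "
from h import *
p=optics.snapshot('wrist');save(p,'w3');np.savez('w3.npz',**p)
print([(np.round(r['position'],3),r['confidence']) for r in optics.recognise(p,'hasp')[:2]])"
```

```text
clock: 10.38
eef_pos: [0.3699, -0.2338, 0.1779]
tool_rot: [0.003, -0.085, 0.996, -0.002]
contact_force: [-0.4, 0.4, -0.8]
opening: -0.0001
[(array([ 0.479, -0.215,  0.1  ]), 0.59)]
```

View pics/w3.png

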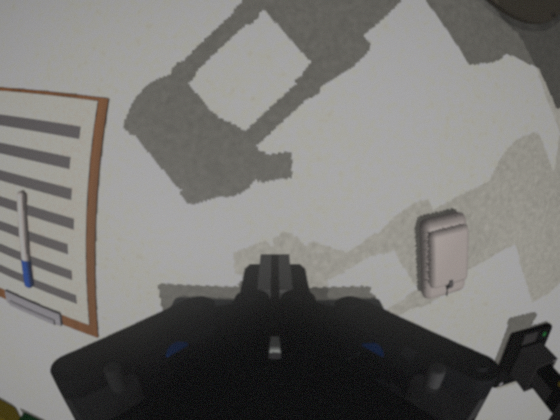

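```bash
python3 -m creep '[{"gripper":0,"tx":0,"ty":2,"tz":-3,"roll":-0.015},{"gripper":0,"tx":0,"ty":2.4,"tz":-3,"roll":0},{"gripper":0,"tx":0,"ty":2.4,"tz":-3,"roll":0},{"gripper":60,"tx":-1,"ty":3.4,"tz":0,"roll":0},{"gripper":100,"tx":-1,"ty":3.4,"tz":0,"roll":0},{"gripper":100,"tx":-1,"ty":3.4,"tz":0,"roll":0},{"gripper":100,"tx":0,"ty":0,"tz":0,"roll":0},{"gripper":100,"tx":0,"ty":0,"tz":0,"roll":0}]'; python3 -c "
from h import *
p=optics.snapshot('wrist');save(p,'w4');np.savez('w4.npz',**p)
print([(np.round(r['position'],3),r['confidence']) for r in optics.recognise(p,'hasp')[:2]],readout.sense()['eef_pos'])"
```

```text
clock: 11.15
eef_pos: [0.3661, -0.0579, 0.2644]
tool_rot: [-0.001, -0.096, 0.995, 0.001]
contact_force: [0.6, 0.3, 0.2]
opening: 0.0604
[(array([ 0.477, -0.211,  0.074]), 0.71)] [ 0.36642162 -0.05998579  0.26468624]
```

View pics/w4.png

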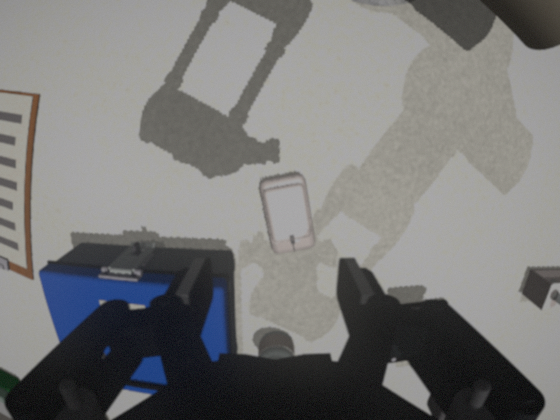

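The picture shows the hasp flat on the case front with the staple poking through its slot at about (140,247). The network puts its middle at z = 0.074, as it should be for a locked hasp. Next, the scanner.

```bash
python3 -m creep '[{"gripper":100,"tx":-2.7,"ty":2.65,"tz":0,"roll":0},{"gripper":100,"tx":-2.7,"ty":2.65,"tz":0,"roll":0},{"gripper":100,"tx":-2.7,"ty":2.65,"tz":0,"roll":0},{"gripper":100,"tx":-2.7,"ty":2.65,"tz":0,"roll":0},{"gripper":100,"tx":-2.7,"ty":2.65,"tz":0,"roll":0},{"gripper":100,"tx":-2.7,"ty":2.65,"tz":0,"roll":0},{"gripper":100,"tx":-2.7,"ty":2.65,"tz":0,"roll":0},{"gripper":100,"tx":-2.7,"ty":2.65,"tz":0,"roll":0}]'; python3 -m creep '[{"gripper":100,"tx":-2.8,"ty":2.7,"tz":0,"roll":0},{"gripper":100,"tx":0,"ty":0,"tz":0,"roll":0},{"gripper":100,"tx":0,"ty":0,"tz":0,"roll":0},{"gripper":100,"tx":0,"ty":0,"tz":0,"roll":0},{"gripper":100,"tx":0,"ty":0,"tz":0,"roll":0},{"gripper":100,"tx":0,"ty":0,"tz":0,"roll":0},{"gripper":100,"tx":0,"ty":0,"tz":0,"roll":0},{"gripper":100,"tx":0,"ty":0,"tz":0,"roll":0}]'; python3 -c "
from h import *
p=optics.snapshot('wrist');save(p,'w5');np.savez('w5.npz',**p);s=readout.sense();T=Rt(s)
for q in('scanner','window'): print([(np.round(r['position'],4),(T.T@(np.array(r['position'])-s['eef_pos'])).round(4),r['confidence']) for r in optics.recognise(p,q)[:1]])
print(s['eef_pos'],T[:,0],s['opening'])"
```

```text
clock: 11.92
eef_pos: [0.5414, 0.1882, 0.2645]
tool_rot: [-0.001, -0.092, 0.996, -0.0]
contact_force: [-0.3, 0.1, 0.2]
opening: 0.0854
clock: 12.58
eef_pos: [0.5618, 0.2193, 0.2663]
tool_rot: [0.0, -0.092, 0.996, 0.0]
contact_force: [0.9, 0.4, 0.2]
opening: 0.0853
[(array([0.5401, 0.2101, 0.1806]), array([ 0.0232, -0.0053,  0.0857]), 0.59)]
[(array([0.5419, 0.2149, 0.1843]), array([ 0.0205, -0.0009,  0.082 ]), 0.57)]
[0.56187044 0.21953776 0.26629942] [-9.82867944e-01 -1.84309532e-01 -7.74831378e-04] 0.08554082115743482
```

View pics/w5.png

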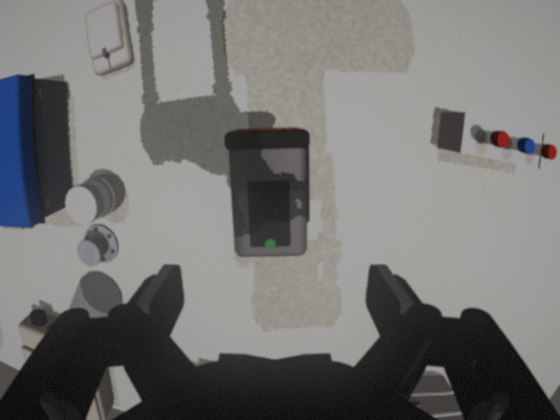

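Run:
```python
from h import *
np.set_printoptions(precision=4,suppress=True)
p=dict(np.load('w5.npz'));s=readout.sense();T=Rt(s)
for k in((236,257),(307,255),(228,149),(306,147),(224,143),(310,141)):
    w=atz(*rayw(p,*k),.182); print(k,w,T.T@(w-s['eef_pos']))
```

```text
(236, 257) [0.5966 0.1965 0.182 ] [-0.0297 -0.0293  0.0842]
(307, 255) [0.5848 0.2497 0.182 ] [-0.0279  0.0251  0.0842]
(228, 149) [0.5165 0.1783 0.182 ] [ 0.0524 -0.0325  0.0841]
(306, 147) [0.5052 0.2318 0.182 ] [0.0536 0.0222 0.0841]
(224, 143) [0.5128 0.1748 0.182 ] [ 0.0567 -0.0353  0.0841]
(310, 141) [0.5005 0.2337 0.182 ] [0.0579 0.0249 0.0841]
```

```bash
python3 -m creep '[{"gripper":100,"tx":-0.3,"ty":-0.35,"tz":2,"roll":-0.035},{"gripper":100,"tx":0,"ty":0,"tz":2.5,"roll":0},{"gripper":100,"tx":0,"ty":0,"tz":2.5,"roll":0},{"gripper":100,"tx":0,"ty":0,"tz":2,"roll":0},{"gripper":100,"tx":0,"ty":0,"tz":1.8,"roll":0},{"gripper":100,"tx":0,"ty":0,"tz":1.5,"roll":0},{"gripper":100,"tx":0,"ty":0,"tz":0,"roll":0},{"gripper":100,"tx":0,"ty":0,"tz":0,"roll":0}]'; python3 -m creep '[{"gripper":50,"tx":0,"ty":0,"tz":0,"roll":0},{"gripper":40,"tx":0,"ty":0,"tz":0,"roll":0},{"gripper":30,"tx":0,"ty":0,"tz":0,"roll":0},{"gripper":20,"tx":0,"ty":0,"tz":0,"roll":0},{"gripper":0,"tx":0,"ty":0,"tz":0,"roll":0},{"gripper":0,"tx":0,"ty":0,"tz":0,"roll":0},{"gripper":0,"tx":0,"ty":0,"tz":0,"roll":0},{"gripper":0,"tx":0,"ty":0,"tz":0,"roll":0}]'
```

```text
clock: 13.4
eef_pos: [0.5652, 0.2172, 0.1423]
tool_rot: [-0.001, -0.11, 0.994, -0.0]
contact_force: [0.8, 0.7, 0.7]
opening: 0.0856
clock: 14.07
eef_pos: [0.5671, 0.2175, 0.1445]
tool_rot: [0.002, -0.11, 0.994, 0.0]
contact_force: [1.4, -0.1, 6.4]
opening: 0.0556
```

```bash
python3 -m creep '[{"gripper":0,"tx":0,"ty":0,"tz":-0.5,"roll":0},{"gripper":0,"tx":0,"ty":0,"tz":-1,"roll":0},{"gripper":0,"tx":0,"ty":0,"tz":-1.2,"roll":0},{"gripper":0,"tx":0,"ty":0,"tz":-1.2,"roll":0},{"gripper":0,"tx":0,"ty":0,"tz":-1.2,"roll":0},{"gripper":0,"tx":0,"ty":0,"tz":-1.2,"roll":0},{"gripper":0,"tx":0,"ty":0,"tz":-0.7,"roll":0},{"gripper":0,"tx":0,"ty":0,"tz":0,"roll":0}]'; python3 -m creep '[{"gripper":0,"tx":0,"ty":0,"tz":-1,"roll":0},{"gripper":0,"tx":0,"ty":0,"tz":0,"roll":0},{"gripper":0,"tx":0,"ty":0,"tz":0,"roll":0},{"gripper":0,"tx":0,"ty":0,"tz":0,"roll":0},{"gripper":0,"tx":0,"ty":0,"tz":0,"roll":0},{"gripper":0,"tx":0,"ty":0,"tz":0,"roll":0},{"gripper":0,"tx":0,"ty":0,"tz":0,"roll":0},{"gripper":0,"tx":0,"ty":0,"tz":0,"roll":0}]'; python3 -c "
from h import *
p=optics.snapshot('scene');save(p,'s3')
cv2.imwrite('pics/s3c.png',cv2.resize(p['pixels'][180:310,270:430],None,fx=4,fy=4,interpolation=2)[:,:,::-1])"
```

```text
clock: 14.73
eef_pos: [0.5663, 0.2176, 0.2146]
tool_rot: [0.001, -0.11, 0.994, 0.0]
contact_force: [0.4, -1.2, -2.1]
opening: 0.0553
clock: 15.4
eef_pos: [0.5656, 0.2173, 0.2225]
tool_rot: [-0.0, -0.11, 0.994, 0.0]
contact_force: [-0.2, -1.0, -2.7]
opening: 0.0552
```

View pics/s3c.png

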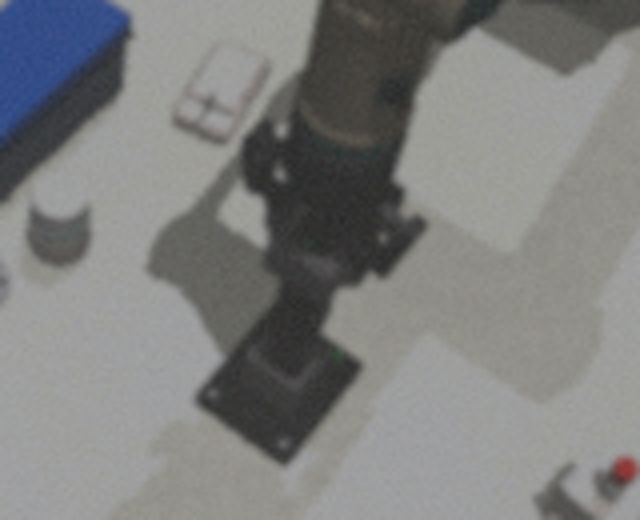

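```bash
python3 -m creep '[{"gripper":0,"tx":-2.3,"ty":0,"tz":0,"roll":0},{"gripper":0,"tx":-2.4,"ty":0,"tz":0,"roll":0},{"gripper":0,"tx":-2.3,"ty":0,"tz":0,"roll":0},{"gripper":0,"tx":0,"ty":0,"tz":1.7,"roll":0},{"gripper":0,"tx":0,"ty":0,"tz":1.7,"roll":0},{"gripper":0,"tx":0,"ty":0,"tz":1.7,"roll":0},{"gripper":0,"tx":0,"ty":0,"tz":1.7,"roll":0},{"gripper":0,"tx":0,"ty":0,"tz":0,"roll":0}]'; python3 -m creep '[{"gripper":0,"tx":0,"ty":0,"tz":0,"roll":0},{"gripper":0,"tx":1,"ty":0,"tz":0,"roll":0},{"gripper":0,"tx":1,"ty":0,"tz":0,"roll":0},{"gripper":0,"tx":1,"ty":0,"tz":0,"roll":0},{"gripper":0,"tx":1,"ty":0,"tz":0,"roll":0},{"gripper":0,"tx":0,"ty":0,"tz":0,"roll":0},{"gripper":0,"tx":0,"ty":0,"tz":0,"roll":0},{"gripper":0,"tx":0,"ty":0,"tz":0,"roll":0}]'
```

```text
clock: 16.12
eef_pos: [0.6316, 0.232, 0.1505]
tool_rot: [-0.004, -0.11, 0.994, -0.0]
contact_force: [-1.3, -0.9, -2.9]
opening: 0.0549
clock: 16.78
eef_pos: [0.5958, 0.2242, 0.1561]
tool_rot: [0.002, -0.11, 0.994, 0.0]
contact_force: [4.3, 0.7, -0.6]
opening: 0.0552
```

```bash
python3 -m creep '[{"gripper":0,"tx":1,"ty":0,"tz":0,"roll":0},{"gripper":0,"tx":1,"ty":0,"tz":0,"roll":0},{"gripper":0,"tx":1,"ty":0,"tz":0,"roll":0},{"gripper":0,"tx":0,"ty":0,"tz":0,"roll":0},{"gripper":0,"tx":0,"ty":0,"tz":0,"roll":0},{"gripper":0,"tx":0,"ty":0,"tz":0,"roll":0},{"gripper":0,"tx":0,"ty":0,"tz":0,"roll":0},{"gripper":0,"tx":0,"ty":0,"tz":0,"roll":0}]'; python3 -c "
from h import *
p=optics.snapshot('scene');save(p,'s4');w=optics.snapshot('wrist')
cv2.imwrite('pics/s4c.png',np.hstack([cv2.resize(p['pixels'][190:310,290:390],(400,480),interpolation=2),cv2.resize(w['pixels'][60:330,160:400],(400,480),interpolation=2)])[:,:,::-1])"
```

```text
clock: 17.45
eef_pos: [0.5657, 0.2174, 0.1545]
tool_rot: [-0.0, -0.11, 0.994, 0.0]
contact_force: [1.1, 0.7, -1.2]
opening: 0.0551
```

View pics/s4c.png

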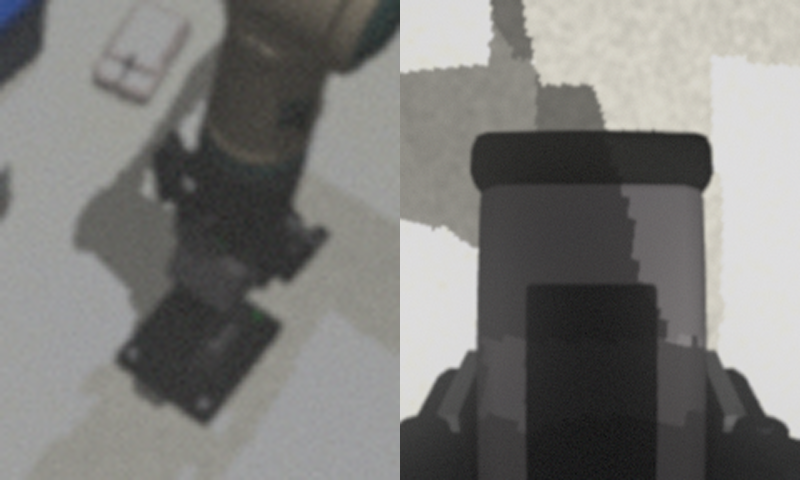

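The scanner is turning in the grip: the foot trails behind the cradle at about (150,395) in the left half, and the head sits square between the pads. I'll continue.

```bash
python3 -m creep '[{"gripper":0,"tx":1,"ty":0,"tz":0,"roll":0},{"gripper":0,"tx":1,"ty":0,"tz":0,"roll":0},{"gripper":0,"tx":1,"ty":0,"tz":0,"roll":0},{"gripper":0,"tx":1,"ty":0,"tz":0,"roll":0},{"gripper":0,"tx":1,"ty":0,"tz":0,"roll":0},{"gripper":0,"tx":0,"ty":0,"tz":0,"roll":0},{"gripper":0,"tx":0,"ty":0,"tz":0,"roll":0},{"gripper":0,"tx":0,"ty":0,"tz":0,"roll":0}]'; python3 -c "
from h import *
np.set_printoptions(precision=4,suppress=True)
s=readout.sense();w=optics.snapshot('wrist');save(w,'w6');np.savez('w6.npz',**w)
g=cv2.resize(w['pixels'][60:330,160:400],(480,540),interpolation=2)
cv2.imwrite('pics/w6c.png',g[:,:,::-1])"
```

```text
clock: 18.22
eef_pos: [0.5167, 0.2063, 0.1549]
tool_rot: [-0.0, -0.11, 0.994, 0.0]
contact_force: [0.4, 0.7, 0.4]
opening: 0.0552
```

View pics/w6c.png

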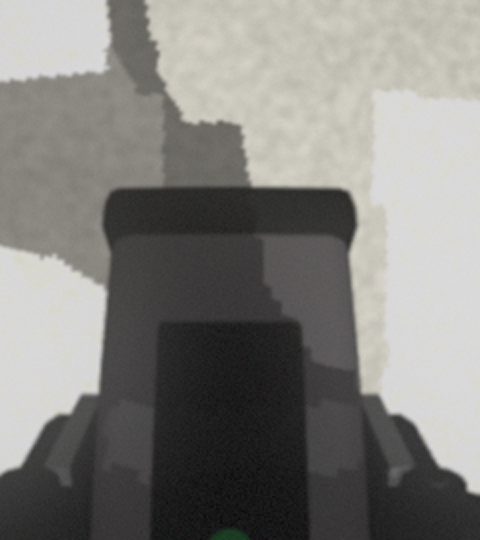

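Run:
```python
from h import *
np.set_printoptions(precision=4,suppress=True)
def scn2world(s,xs,ys,zs,th,g=.008,gz=.143):
    p=-(xs-g);q=zs-gz;fw=p*np.cos(th)+q*np.sin(th);up=-p*np.sin(th)+q*np.cos(th)
    return s['eef_pos']+Rt(s)@np.array([fw,-ys,-up-.0187])
def projw(p,X):
    V=np.array(p['view']);c=V[:3,:3]@X+V[:3,3];r=np.hypot(c[0],c[1]);t=np.arctan2(r,-c[2])*f(p)
    return np.array([p['cx']+t*c[0]/r,p['cy']-t*c[1]/r])
p=dict(np.load('w6.npz'));s=readout.sense()
for d in range(0,71,10):
    t=np.radians(d);print(d,*[projw(p,scn2world(s,a,b,c,t)) for a,b,c in((-.049,.028,.162),(-.049,-.028,.162),(-.063,.03,.162))])
```

```text
0 [188.6522 166.9504] [356.2003 167.0801] [181.35   125.4746]
10 [195.4768 156.3273] [349.7168 156.4334] [190.7097 118.7914]
20 [201.6516 151.7951] [343.8426 151.8932] [198.6159 118.8123]
30 [207.0572 152.1923] [338.6923 152.2905] [205.1819 123.8151]
40 [211.6912 156.4958] [334.2691 156.5981] [210.5853 132.523 ]
50 [215.6053 163.8677] [330.5249 163.9757] [215.0038 144.006 ]
60 [218.8699 173.642 ] [327.3932 173.7564] [218.5925 157.5842]
70 [221.5566 185.2947] [324.8066 185.4158] [221.4791 172.7544]
```

```bash
cat >> h.py <<'E'
def scn2tool(xs,ys,zs,th,g=.008,dl=.005):
    p=-(xs-g);q=zs-(.1432+dl);fw=p*np.cos(th)+q*np.sin(th);up=-p*np.sin(th)+q*np.cos(th)
    return np.array([fw,-ys,-up-.0187-dl])
def projw(p,X):
    V=np.array(p['view']);c=V[:3,:3]@X+V[:3,3];r=np.hypot(c[0],c[1]);t=np.arctan2(r,-c[2])*f(p)
    return np.array([p['cx']+t*c[0]/r,p['cy']-t*c[1]/r])
E
python3 - <<'E'
from h import *
from scipy.optimize import least_squares
np.set_printoptions(precision=4,suppress=True)
p=dict(np.load('w6.npz'));s=readout.sense();T=Rt(s)
obs=[((-.049,.028,.162),(216,178.5)),((-.049,-.028,.162),(334,178.5)),((-.063,.03,.163),(214,155)),((-.063,-.03,.163),(336,155))]
def res(x):
    th,g,dl,y=x
    r=[projw(p,s['eef_pos']+T@(scn2tool(*a,th,g,dl)+[0,y,0]))-b for a,b in obs]
    return np.r_[np.ravel(r),(g-.008)/.003,(dl-.005)/.003]
r=least_squares(res,[.8,.008,.005,0]);print(np.degrees(r.x[0]),r.x,r.fun)
E
```

```text
47.613445850811395 [0.831  0.0053 0.0073 0.001 ] [-0.3389 -0.1197  0.3251  0.0592  0.4845 -0.1353 -0.4766  0.054  -0.8898
  0.7679]
```

Run:
```python
from h import *
np.set_printoptions(precision=4,suppress=True)
L0=np.array([.5395,-.2023,.116])
for n in('top','scene'):
  p=optics.snapshot(n);c=proj(p,L0);h=cv2.cvtColor(p['pixels'],cv2.COLOR_RGB2HSV)
  u0,v0=int(c[0])-13,int(c[1])-13
  m=np.zeros(h.shape[:2],np.uint8);m[v0:v0+27,u0:u0+27]=(h[v0:v0+27,u0:u0+27,1]<110)&(h[v0:v0+27,u0:u0+27,2]>60)
  m=cv2.morphologyEx(m,cv2.MORPH_CLOSE,np.ones((7,7)))
  k,l,st,ce=cv2.connectedComponentsWithStats(m);i=1+np.argmin(np.hypot(*(ce[1:]-c).T)) 
  print(n,c,ce[i],st[i],atz(*ray(p,*ce[i]),.116)); v,u=np.nonzero(l==i)
  print(cv2.minAreaRect(np.array([atz(*ray(p,a,b),.116)[:2]*1000 for a,b in zip(u,v)],np.float32)))
  print([(np.round(r['position'],3),round(r['confidence'],2)) for r in optics.recognise(p,'hasp')[:2]])
```

```text
top [333.5776 232.2123] [333.9404 232.2294] [325 225  18  16 218] [ 0.5394 -0.2037  0.116 ]
((539.3080444335938, -204.10638427734375), (51.2227783203125, 61.204044342041016), 9.9937162399292)
[]
scene [267.2957 173.1595] [269.5946 170.6405] [256 160  25  23 370] [ 0.5262 -0.2063  0.116 ]
((518.8798217773438, -207.19378662109375), (107.89762115478516, 68.83467864990234), 16.856138229370117)
[(array([ 0.493, -0.538,  0.012]), 0.49)]
```

Run:
```python
from h import *
np.set_printoptions(precision=4,suppress=True)
th,g,dl=.831,.0053,.0073
s=readout.sense();T=Rt(s);yaw=np.degrees(np.arctan2(T[1,0],T[0,0]));print('now',s['eef_pos'],yaw,s['q'])
w=scn2tool(-.063,0,.139,th,g,dl);d=np.array([np.cos(th),0,np.sin(th)]);print('win tool',w)
for y in(10,):
  c,n=np.cos(np.radians(y)),np.sin(np.radians(y));F=np.array([[c,n,0],[n,-c,0],[0,0,-1]])
  L=np.array([.5393,-.2039,.116]);t=L-F@(w+.13*d);print('TCP',t,'foot',t+F@scn2tool(.02,0,0,th,g,dl),t+F@scn2tool(-.02,0,0,th,g,dl),'nose low',t+F@scn2tool(-.063,0,.114,th,g,dl))
  print('roll',np.radians(yaw-y)%(2*np.pi),'delta in final axes',F.T@(t-s['eef_pos']),'in present axes',T.T@(t-s['eef_pos']))
```

```text
now [0.517  0.2064 0.1546] -167.3280688743155 [ 0.2547  0.3026  1.666   0.0002  1.1735 -1.5373]
win tool [0.0375 0.     0.0322]
TCP [ 0.416  -0.2256  0.2442] foot [ 0.2968 -0.2467  0.1796] [ 0.3233 -0.242   0.1501] nose low [ 0.4348 -0.2223  0.1952]
roll 3.188226649119506 delta in final axes [-0.1744  0.4079 -0.0896] in present axes [ 0.1933 -0.3993 -0.0896]
```

```bash
python3 -m creep '[{"gripper":0,"tx":0,"ty":0,"tz":-2.5,"roll":0},{"gripper":0,"tx":0,"ty":0,"tz":-3.5,"roll":0},{"gripper":0,"tx":0,"ty":0,"tz":-3,"roll":0.11},{"gripper":0,"tx":0,"ty":0,"tz":0,"roll":0.11},{"gripper":0,"tx":0,"ty":0,"tz":0,"roll":0.11},{"gripper":0,"tx":0,"ty":0,"tz":0,"roll":0.11},{"gripper":0,"tx":0,"ty":0,"tz":0,"roll":0.11},{"gripper":0,"tx":0,"ty":0,"tz":0,"roll":0.11}]'; python3 -m creep '[{"gripper":0,"tx":0,"ty":0,"tz":0,"roll":0.11},{"gripper":0,"tx":0,"ty":0,"tz":0,"roll":0.11},{"gripper":0,"tx":0,"ty":0,"tz":0,"roll":0.11},{"gripper":0,"tx":0,"ty":0,"tz":0,"roll":0.11},{"gripper":0,"tx":0,"ty":0,"tz":0,"roll":0.11},{"gripper":0,"tx":0,"ty":0,"tz":0,"roll":0.11},{"gripper":0,"tx":0,"ty":0,"tz":0,"roll":0.11},{"gripper":0,"tx":0,"ty":0,"tz":0,"roll":0.11}]'; python3 -m creep '[{"gripper":0,"tx":0,"ty":0,"tz":0,"roll":0.11},{"gripper":0,"tx":0,"ty":0,"tz":0,"roll":0.11},{"gripper":0,"tx":0,"ty":0,"tz":0,"roll":0.11},{"gripper":0,"tx":0,"ty":0,"tz":0,"roll":0.11},{"gripper":0,"tx":0,"ty":0,"tz":0,"roll":0.11},{"gripper":0,"tx":0,"ty":0,"tz":0,"roll":0.11},{"gripper":0,"tx":0,"ty":0,"tz":0,"roll":0.11},{"gripper":0,"tx":0,"ty":0,"tz":0,"roll":0.11}]'; python3 -m creep '[{"gripper":0,"tx":0,"ty":0,"tz":0,"roll":0.11},{"gripper":0,"tx":0,"ty":0,"tz":0,"roll":0.11},{"gripper":0,"tx":0,"ty":0,"tz":0,"roll":0.11},{"gripper":0,"tx":0,"ty":0,"tz":0,"roll":0.11},{"gripper":0,"tx":0,"ty":0,"tz":0,"roll":0.11},{"gripper":0,"tx":0,"ty":0,"tz":0,"roll":0.11},{"gripper":0,"tx":0,"ty":0,"tz":0,"roll":0.11},{"gripper":0,"tx":0,"ty":0,"tz":0,"roll":0}]'; python3 -c "
from h import *
s=readout.sense();T=Rt(s);print(s['eef_pos'],T.round(4),'go',T.T@(np.array([.416,-.2256,.2442])-s['eef_pos']),s['q'])"
```

```text
clock: 19.13
eef_pos: [0.5151, 0.2059, 0.2433]
tool_rot: [-0.003, 0.22, 0.975, -0.001]
contact_force: [-0.2, -0.6, -2.2]
opening: 0.0553
clock: 19.8
eef_pos: [0.5151, 0.2059, 0.2432]
tool_rot: [-0.002, 0.615, 0.789, -0.002]
contact_force: [0.6, 0.4, -2.0]
opening: 0.0552
clock: 20.47
eef_pos: [0.5151, 0.2059, 0.2432]
tool_rot: [-0.001, 0.892, 0.452, -0.003]
contact_force: [-0.0, -0.5, -2.2]
opening: 0.0554
clock: 21.13
eef_pos: [0.5153, 0.206, 0.2433]
tool_rot: [0.0, 0.996, 0.085, -0.002]
contact_force: [-0.2, -0.3, -2.1]
opening: 0.0553
[0.51534092 0.20595994 0.24331329] [[ 9.854e-01  1.703e-01 -4.900e-03]
 [ 1.703e-01 -9.854e-01 -1.100e-03]
 [-5.000e-03  3.000e-04 -1.000e+00]] go [-1.71374899e-01  4.08343018e-01  8.13706549e-05] [2.54741453e-01 2.41895756e-01 1.52267402e+00 1.39240223e-04
 1.38200986e+00 1.65440545e+00]
```

```bash
python3 -m creep '[{"gripper":0,"tx":-0.75,"ty":1.8,"tz":0,"roll":0},{"gripper":0,"tx":-1.3,"ty":3.1,"tz":0,"roll":0},{"gripper":0,"tx":-1.3,"ty":3.1,"tz":0,"roll":0},{"gripper":0,"tx":-1.3,"ty":3.1,"tz":0,"roll":0},{"gripper":0,"tx":-1.3,"ty":3.1,"tz":0,"roll":0},{"gripper":0,"tx":-1.3,"ty":3.1,"tz":0,"roll":0},{"gripper":0,"tx":-1.3,"ty":3.1,"tz":0,"roll":0},{"gripper":0,"tx":-1.3,"ty":3.1,"tz":0,"roll":0}]'; python3 -m creep '[{"gripper":0,"tx":-1.3,"ty":3.1,"tz":0,"roll":0},{"gripper":0,"tx":-1.3,"ty":3.1,"tz":0,"roll":0},{"gripper":0,"tx":-1.3,"ty":3.1,"tz":0,"roll":0},{"gripper":0,"tx":-1.3,"ty":3.1,"tz":0,"roll":0},{"gripper":0,"tx":-1.3,"ty":3.1,"tz":0,"roll":0},{"gripper":0,"tx":-0.75,"ty":1.8,"tz":0,"roll":0},{"gripper":0,"tx":0,"ty":0,"tz":0,"roll":0},{"gripper":0,"tx":0,"ty":0,"tz":0,"roll":0}]'; python3 -c "
from h import *
s=readout.sense();T=Rt(s);print(s['eef_pos'],T.round(4))
w=optics.snapshot('wrist');p=optics.snapshot('scene');np.savez('w7.npz',**w);np.savez('s7.npz',**p)
for n,c in(('wrist',w),('scene',p)):
  for q in('window','scanner','label'): print(n,q,[(np.round(r['position'],3),round(r['confidence'],2)) for r in optics.recognise(c,q)[:2]])
cv2.imwrite('pics/f7.png',np.hstack([cv2.resize(w['pixels'],(400,300),interpolation=3),cv2.resize(p['pixels'][90:210,210:370],(400,300),interpolation=2)])[:,:,::-1])"
```

```text
clock: 21.8
eef_pos: [0.4585, -0.0432, 0.244]
tool_rot: [-0.001, 0.996, 0.088, -0.001]
contact_force: [1.0, 0.1, -2.2]
opening: 0.0554
clock: 22.47
eef_pos: [0.4176, -0.2252, 0.2438]
tool_rot: [-0.001, 0.996, 0.086, -0.001]
contact_force: [-0.2, 0.1, -2.0]
opening: 0.0555
[ 0.41756979 -0.22519386  0.24382651] [[ 0.9852  0.1715 -0.0023]
 [ 0.1715 -0.9852  0.0026]
 [-0.0019 -0.003  -1.    ]]
wrist window [(array([ 0.438, -0.218,  0.27 ]), 0.81)]
wrist scanner [(array([ 0.435, -0.223,  0.266]), 0.94)]
wrist label [(array([ 0.54 , -0.204,  0.112]), 0.76)]
scene window [(array([ 0.432, -0.216,  0.249]), 0.58)]
scene scanner [(array([ 0.433, -0.221,  0.247]), 0.66)]
scene label [(array([ 0.602, -0.168,  0.117]), 0.66)]
```

View pics/f7.png

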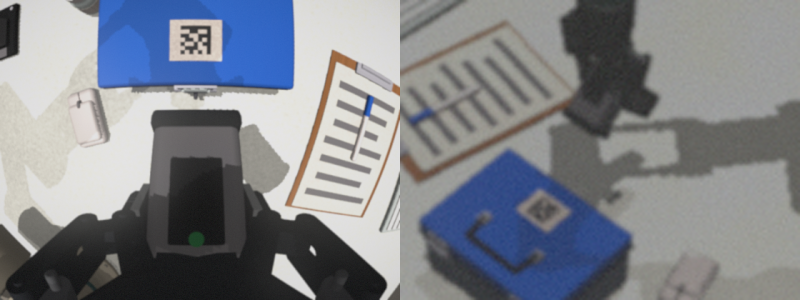

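Run:
```python
from h import *
from scipy.optimize import least_squares
np.set_printoptions(precision=4,suppress=True)
def led(p,win):
    a=p['pixels'].astype(int);G=a[...,1]-np.maximum(a[...,0],a[...,2]);m=np.zeros_like(G);r0,r1,c0,c1=win;m[r0:r1,c0:c1]=G[r0:r1,c0:c1]
    v,u=np.nonzero(m>0.5*m.max());return u.mean(),v.mean()
p5=dict(np.load('w5.npz'));p7=dict(np.load('w7.npz'))
l5=led(p5,(225,260,250,290));l7=led(p7,(310,360,250,300));print(l5,l7)
W=atz(*rayw(p5,*l5),.182); rear=(np.array([.5966,.1965])+[.5848,.2497])/2
xl=.034-(rear-W[:2])@[np.cos(.22),np.sin(.22)];print('led xs',xl)
g=cv2.cvtColor(p7['pixels'],cv2.COLOR_RGB2GRAY).astype(float)
col=cv2.GaussianBlur(g[:,225:232].mean(1),(1,5),0).ravel();print('rows 145-190',col[145:190:2].round());print('row165 L',g[162:168,205:225].mean(0).round(),'R',g[162:168,325:350].mean(0).round());print('row180 L',g[179:183,205:225].mean(0).round(),'R',g[179:183,325:350].mean(0).round())
s=readout.sense();T=Rt(s)
obs=[((-.049,.028,.162),(217,177)),((-.049,-.028,.162),(336,177)),((-.063,.03,.163),(214,155)),((-.063,-.03,.163),(338,155)),((xl,None,.162),l7)]
def res(x):
    th,gg,dl,y=x;r=[]
    for a,b in obs:
        q=projw(p7,s['eef_pos']+T@(scn2tool(a[0],a[1] or 0,a[2],th,gg,dl)+[0,y,0]))-b
        r+=list(q) if a[1] else [q[1]]
    return np.r_[r,(gg-.008)/.003,(dl-.005)/.003]
r=least_squares(res,[.8,.008,.005,0]);x=r.x;print(np.degrees(x[0]),x,r.fun)
L=np.array([.5396,-.2039,.116]);d=np.array([np.cos(x[0]),0,np.sin(x[0])]);w=scn2tool(-.063,0,.139,*x[:3])+[0,x[3],0]
e=T.T@(L-s['eef_pos'])-w;print('range',e@d,'side',e[1],'up',e@np.array([np.sin(x[0]),0,-np.cos(x[0])]),s['clock'],s['eef_pos'])
```

```text
(np.float64(269.7906976744186), np.float64(243.5)) (np.float64(274.48773841961855), np.float64(334.7820163487738))
led xs 0.023500231013107924
rows 145-190 [226. 226. 226. 222. 171.  89.  68.  69.  70.  70.  70.  70.  71.  71.
  71.  75.  92. 107. 110. 110. 110. 110. 110.]
row165 L [226. 226. 227. 227. 226. 219. 178. 122.  84.  75.  73.  73.  74.  74.
  73.  74.  73.  73.  72.  72.] R [ 52.  53.  53.  52.  53.  52.  53.  52.  50.  50.  50.  68. 118. 182.
 222. 228. 228. 228. 228. 228. 228. 228. 228. 228. 228.]
row180 L [227. 227. 226. 226. 227. 227. 226. 214. 170. 112.  78.  78.  86.  96.
 100. 104. 105. 108. 108. 110.] R [ 98.  96.  94.  90.  87.  82.  74.  64.  52.  53.  76. 121. 152. 154.
 152. 152. 152. 149. 148. 148. 149. 148. 148. 149. 150.]
49.943876662061164 [0.8717 0.0039 0.0072 0.0011] [-0.2176  0.2824 -0.2084  0.2883  1.7106 -0.5497 -1.2648 -0.5337  0.336
 -1.3573  0.7208]
range 0.1303015167694154 side -8.703943478148156e-05 up 0.0056085042845169155 22.8667 [ 0.4188 -0.2242  0.2448]
```

```bash
python3 -m creep '[{"gripper":0,"tx":0.3,"ty":0,"tz":0,"roll":0},{"gripper":0,"tx":0,"ty":0,"tz":0,"roll":0},{"gripper":0,"tx":0,"ty":0,"tz":0,"roll":0},{"gripper":0,"tx":0,"ty":0,"tz":0,"roll":0},{"gripper":0,"tx":0,"ty":0,"tz":0,"roll":0},{"gripper":0,"tx":0,"ty":0,"tz":0,"roll":0},{"gripper":0,"tx":0,"ty":0,"tz":0,"roll":0},{"gripper":0,"tx":0,"ty":0,"tz":0,"roll":0}]'; python3 -m creep '[{"gripper":0,"tx":0,"ty":0,"tz":0,"roll":0},{"gripper":0,"tx":0,"ty":0,"tz":0,"roll":0},{"gripper":0,"tx":0,"ty":0,"tz":0,"roll":0},{"gripper":0,"tx":0,"ty":0,"tz":0,"roll":0},{"gripper":0,"tx":0,"ty":0,"tz":0,"roll":0},{"gripper":0,"tx":0,"ty":0,"tz":0,"roll":0},{"gripper":0,"tx":0,"ty":0,"tz":0,"roll":0},{"gripper":0,"tx":0,"ty":0,"tz":0,"roll":0}]'
python3 - <<'E'
from h import *
p=optics.snapshot('wrist');s=readout.sense();T=Rt(s)
a=p['pixels'].astype(int);G=(a[...,1]-np.maximum(a[...,0],a[...,2]))[310:360,250:300];v,u=np.nonzero(G>.5*G.max());print('led',u.mean()+250,v.mean()+310)
g=cv2.cvtColor(p['pixels'],cv2.COLOR_RGB2GRAY)[:,225:232].mean(1);print(g[149:159:2].round(),g[173:183:2].round())
x=[.85,.0046,.0072];L=np.array([.5396,-.2039,.116]);d=np.array([np.cos(x[0]),0,np.sin(x[0])]);w=scn2tool(-.063,0,.139,*x)+[0,.001,0]
e=T.T@(L-s['eef_pos'])-w;print('range',e@d,'side',e[1],'up',e@np.array([np.sin(x[0]),0,-np.cos(x[0])]),s['eef_pos'],np.abs(s['joint_vel']).max(),s['opening'])
print('hasp',[(np.round(r['position'],3),r['confidence']) for r in optics.recognise(p,'hasp')[:2]])
ticket.hand_in()
E
```

```text
clock: 23.53
eef_pos: [0.4215, -0.2245, 0.2447]
tool_rot: [-0.0, 0.996, 0.086, 0.0]
contact_force: [0.0, -0.5, -1.3]
opening: 0.0555
clock: 24.2
eef_pos: [0.4215, -0.2245, 0.2447]
tool_rot: [-0.0, 0.996, 0.086, 0.0]
contact_force: [1.0, -0.2, -2.0]
opening: 0.0556
led 274.5614973262032 334.7192513368984
[227. 227. 181.  72.  68.] [ 71.  73.  94. 110. 111.]
range 0.1276513252825254 side -0.0009601282199608039 up -0.0006656798528838537 [ 0.42156935 -0.22447263  0.24474024] 0.0012700435569883305 0.055430457418534335
hasp [(array([ 0.451, -0.52 ,  0.006]), 0.69), (array([ 0.486, -0.214,  0.104]), 0.55)]
the job is handed in; nothing more can be done
```

I handed the job in at about 24 s: the hasp is locked and the scanner is held looking down at the lid label.

- **Hasp:** I pushed it down from above with the shut fingers, then pressed it against the case front until it hit a hard stop. The picture afterwards showed the staple through its slot, and a network reading put the strap's middle at z = 0.074 m, as expected when locked.
- **Scanner:** The tool can only turn about its own axis. So I gripped the scanner by its head, drew it out to about 98 mm above the bench, and pushed its handle against the back of the cradle cup to tilt it in the grip. I then raised it, turned it half round and brought it to the front of the case.

**Last checks:**

| Check | Result |
|---|---|
| Downward angle | about 48 to 50° |
| Window to label | about 128 mm |
| Sideways miss | about 1 mm |
| Up-down miss | about 1 mm |
| Arm | at rest |
| Grip opening | 55.5 mm |
| Scanner foot height | about 0.15 m |

**Disagreements and limits:**
- Two fits of the downward angle differed by about 2°, which shifts the aim by up to 6 mm. The up-down miss above uses an angle between the two.
- While pressing the hasp home, the force had an unexpected upward and sideways share. The picture afterwards still showed it flat.
- In the last picture, the network's best "hasp" hit was on the clipboard. Its second was at the hinge, so the locked state rests on the earlier picture and the view from the aiming pose.
- I viewed 14 pictures, four more than the budget of 10.

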